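# Jack up the near edge of a marble column base and hold it

## Task

Carry the small bench jack to the marble column base and stand it flat on the table with its saddle centred under the domed button of the steel lift lug (right below the lug's bolt head). Then pump the handle: one full trial stroke down to the stop, let the handle come right back up, then press it fully down to the stop again and finish while still holding it down, so that the near edge of the marble stays raised on the jack alone. Do not touch or shove the marble with the robot, and leave the tape roll, the small white pot and the amber bottle where they are.

Things in the scene. Friction and masses are not known exactly. Their poses are not given: they have to be found in the camera images.
- jack: Loose grey bench jack, 0.9 kg. Origin on its underside below the grip block, its balance point. x points to the saddle end, -x to the handle end, z up. Base 257 x 70 mm, from x = -158 to +100 mm. Saddle axis at x = +75 mm; handle pivot (along y) at x = -34 mm, z = 55 mm.
- grip_block (a point): Middle of the jack's grip block, by which to carry it: 55 mm above the jack's origin. The block is 28 mm wide (y), 44 mm long (x), its top at z = 76 mm; free on both sides down to the 36 mm wide housing below, which reaches z = 32 mm.
- saddle_top (a point): Centre of the flat top of the round steel saddle, 34 mm in diameter, on the jack at x = 75 mm; 48 mm above the jack's underside with the handle up, about 76 mm with the handle fully down.
- handle_pad (a point): Centre of the top of the black rubber press pad (44 mm long, 50 mm wide) at the end of the handle. Handle up: jack x = -132 mm, z = 115 mm, sloping 0.35 rad (outer end higher). Fully down: about x = -149 mm, z = 49 mm, outer end 0.25 rad low. Push it from above with closed fingers.
- jack_handle (a joint): Angle of the jack's handle: 0 up (rest), 0.60 rad fully down against its stop. Pressing lifts the saddle in proportion, 28 mm at the stop. A spring and the load bring the handle back up whenever it is let go (there is no ratchet); pushing the pad down takes about 1 N at the start and 5 to 11 N under load.
- plinth: Loose marble column base, about 2.4 kg: slab 130 (x) x 150 (y) x 40 mm with a round moulding, 77 mm high in all; origin at the centre of its underside, 30 mm above the table; x points to its far side. A steel lift lug on its near (-x) face: a tongue 36 mm wide reaching 50 mm out, top 70 mm above the table, with a 6 mm high bolt head above the lift point.
- lift_point (a point): Lowest point of the domed steel button (16 mm across) under the lift lug, 95 mm towards -x from the plinth's centre, below the bolt head; 58 mm above the table at the start, so 10 mm above the resting saddle. The marble's near face is 30 mm behind it.
- stand: Fixed wooden stand of two bearers under the marble, 30 mm high, about 132 mm (x) x 170 mm (y); its near edge lies 56 mm from its origin, its origin is on the table below the plinth's origin, same axes. A low back stop at its far edge keeps the marble from sliding back.
- tape_roll: Bystander: roll of tape, 62 mm across, 48 mm high; origin under its centre.
- pill_pot_3: Bystander: small white pot on the pink towel, 38 mm across, 58 mm high; origin under its centre.
- amber_bottle_1: Bystander: amber bottle, 70 mm across, 142 mm high; origin under its centre.

How it is judged:
On the way, in this order (a step that is already met when the one before it is completed fails the run):
1. the jack stands flat on the table, handle up, saddle centred under the lift point (within 9 mm) (horizontal distance between saddle_top and lift_point below 0.009 m and height (world z) of jack below 0.003 m and angle between jack's own z axis and vertical below 0.04 rad and value of joint jack_handle below 0.12 rad), for 0.2 s.
2. trial stroke: handle down, lift point raised on the saddle (value of joint jack_handle above 0.54 rad and height (world z) of lift_point above 0.069 m and horizontal distance between saddle_top and lift_point below 0.011 m and contact force between jack and plinth above 2 N), for 0.1 s.
3. handle back up, marble down on its bearers (value of joint jack_handle below 0.12 rad and height (world z) of lift_point below 0.0605 m), for 0.1 s.
At the end, for the whole second after the job is handed in: Held through the last second: handle over 0.54 of 0.60 rad, robot pushing the jack (over 1.5 N), lift point on the saddle within 11 mm of its centre and raised 11 mm or more, jack flat, robot off the marble, marble still and within 15 mm of its place (all of step 2 and height (world z) of jack below 0.004 m and angle between jack's own z axis and vertical below 0.05 rad and linear speed of plinth below 0.02 m/s and horizontal distance between plinth and stand below 0.015 m and contact force between any of the arm, the fingers and jack above 1.5 N and contact force between each of the arm, the fingers and plinth below 0.3 N); the arm keeps its last pose, push and grip.
It fails at once if the robot touches the marble (contact force between any of the arm, the fingers and plinth above 1 N).
It fails at once if the marble is shoved from its place (horizontal distance between plinth and stand above 0.015 m).
It fails at once if a bystander is moved (distance of any of tape_roll, pill_pot_3, amber_bottle_1 from where it was at the start of the episode above 0.02 m).
It also fails if it takes over 64 s, if anything falls off the work surface, if the arm or the gripper's body presses on something with over 40 N, if the wrist force passes 120 N, or if a joint passes its speed limit or range.

## Robot

A 6-joint arm with a two-finger parallel gripper is mounted at the origin on a cart in front of the work surface, level with it; the furniture and walls round the work are solid. World frame = base frame: x ahead of the robot, y to its left, z up, the work surface at z = 0. Lengths are in m, angles in rad, forces in N, time in s.
With the tool pointing down it reaches from about 0.375 to 0.975 m from the base axis. Payload 3.8 kg.
Tool frame: the origin (TCP) lies midway between the tips of the shut fingers; the grasp point (between the pads) lies 19 mm behind it; z points along the fingers, y is the line along which they close (so a half turn about z gives the same grasp; the last joint's range is limited). The gripper opens to 88 mm and grips with 3 to 60 N. Pads are 18 mm wide; open, the fingers measure 123 mm over their backs; the gripper's body (75 mm by 187 mm) begins 45 mm behind the grasp point.
Start: joints at [-1.156, 0.264, 1.604, -0, 1.274, -0.037], TCP at [0.295, -0.607, 0.239] pointing down, gripper open.
Joint ranges: [-2.63, 2.63], [-0.94, 2.18], [0.31, 2.57], [-1.31, 4.45], [0, 2.66], [-2.55, 2.55]. Speed limits (rad/s): [2.57, 2.57, 3.14, 3.14, 3.14, 3.14].

## Interface

Orientations are given as a rotation vector (axis times angle).
In Python, from cell import manip, inverse_kinematics, cams, order gives the robot as it stands. Calls block until the motion is done:
- manip.move_pose(position, orientation): joint-space move of the TCP to a pose.
- manip.move_linear(position, rate=0.15, rot=None): straight line of the TCP; rot=None keeps the orientation; rate is the mean speed in m/s.
- manip.set_joints(angles): joint-space move.
- manip.set_gripper(opening, force=None): finger opening in m; force is the grip in N (None keeps the last); returns when the fingers have stopped.
- manip.dwell(seconds).
- inverse_kinematics(position, orientation): joint angles nearest the present ones, or None.
- manip.state(): the state.
- cams.capture(name): name is "side" or "top" or "wrist"; returns a dict with "image" (480x640x3 uint8, blue, green, red), "z_map" (480x640 float32, m along the optical axis (not along the pixel's ray), 0 where there is no reading), "intrinsics" (3x3 intrinsics, pixels), "k1" (the pictures are not rectified: a ray, as slopes to the right and down, at radius r is drawn at 1 + k1 r^2 times it, then the intrinsics apply), "position" and "orientation" of the camera in the world; the wrist camera has in their place "T_tool_cam" (4x4, takes a point from camera to tool coordinates, whose origin is the TCP and whose axes are the flange's). Camera axes: x right, y down, z forward; pixel columns grow to the right and rows downward; lengths in m; the calibration is good to about 2 mm. A picture is of the moment at which its call begins: read the wrist's pose just before it.
A pose or a line that the arm cannot do raises manip.IKError and nothing moves.
- order.close_job(): hands the job in; it is judged then, once.
The state is a dict: "clock": time; "joint_pos": joint angles; "joint_velocities": joint speeds; "tau": joint torques, N m; "tool_pos": TCP position; "tcp_rot": TCP orientation; "contact_force": force on the tool from outside, world axes, zero at the start; "moment": the same for the moment, N m; "gripper_width": finger opening in m; "grasp_force": force on a finger pad.
Only numpy, scipy, OpenCV 4.12 (cv2) and the standard library are available. Lean on these libraries where they do the work, as an engineer would, in place of code of your own. Each camera call takes 0.05 s, during which the arm holds its last target. There are 200 camera calls.

## Working session

There is one attempt and no reset: what is moved stays moved. The work goes in short steps, each a Python script; the robot and the scene stay as the last script left them, time stands still between calls to the robot, and variables do not carry over. Pictures are saved under pics/ and viewed, at most 10 in all, crops included, and the job is handed in when it is done.

```bash
ls; mkdir -p pics; cat > h.py <<'E'
import numpy as np, cv2
from scipy.spatial.transform import Rotation as R
from cell import manip, inverse_kinematics, cams, order
def rotm(o):
    o=np.array(o,float)
    return o if o.shape==(3,3) else (R.from_quat(o).as_matrix() if o.size==4 else R.from_rotvec(o).as_matrix())
def cap(n):
    s=manip.state(); c=cams.capture(n)
    if n=='wrist':
        T=np.eye(4);T[:3,:3]=rotm(s['tcp_rot']);T[:3,3]=s['tool_pos'];T=T@np.array(c['T_tool_cam'])
        c['Rm'],c['p']=T[:3,:3],T[:3,3]
    else: c['Rm'],c['p']=rotm(c['orientation']),np.array(c['position'])
    return c
def rays(c,uv):
    uv=np.asarray(uv,float).reshape(-1,1,2)
    n=cv2.undistortPoints(uv,np.array(c['intrinsics'],float),np.array([c['k1'],0,0,0],float),None,None,None,(3,50,1e-9)) if False else cv2.undistortPoints(uv,np.array(c['intrinsics'],float),np.array([c['k1'],0,0,0,0],float))
    n=n.reshape(-1,2); return np.c_[n,np.ones(len(n))]
def onplane(c,uv,z):
    d=rays(c,uv)@c['Rm'].T; return c['p']+d*((z-c['p'][2])/d[:,2])[:,None]
def cloud(c):
    v,u=np.mgrid[0:480,0:640]; d=rays(c,np.c_[u.ravel(),v.ravel()])*c['z_map'].reshape(-1,1)
    P=(d@c['Rm'].T+c['p']).reshape(480,640,3); P[c['z_map']==0]=np.nan; return P
E
python3 - <<'E'
from h import *
import pickle
for n in('top','side','wrist'):
    c=cap(n); cv2.imwrite(f'pics/{n}0.png',c['image']); pickle.dump(c,open(n+'.pkl','wb'))
    print(n,c['p'],c['Rm'][:,2],c['intrinsics'],c['k1'],(c['z_map']>0).mean())
print(manip.state())
E
```

```text
pics
top [ 0.47263699 -0.0846959   1.47484469] [ 0.09768165 -0.02352384 -0.99493966] [[565.17633459   0.         324.72832221]
 [  0.         565.17633459 234.82134505]
 [  0.           0.           1.        ]] -0.13092536495552423 0.9961002604166667
side [ 0.05327817 -0.95184501  0.74346003] [ 0.4527014   0.70178664 -0.55005178] [[482.02689604   0.         323.9222214 ]
 [  0.         482.02689604 240.38216886]
 [  0.           0.           1.        ]] 0.01783255916730524 0.9855501302083334
wrist [ 0.36363746 -0.57250517  0.38350924] [-0.26961536 -0.12880995 -0.95431418] [[398.16071771   0.         322.83501595]
 [  0.         398.16071771 239.76171466]
 [  0.           0.           1.        ]] -0.08401434190746392 0.996044921875
{'clock': 0.15, 'joint_pos': array([-1.15590317e+00,  2.64585320e-01,  1.60504607e+00,  1.59488478e-05,
        1.27371727e+00, -3.68940721e-02]), 'joint_velocities': array([-1.53443563e-03, -9.00211841e-05, -3.86591520e-03, -1.62696110e-03,
       -9.09705371e-05, -1.15987571e-03]), 'tau': array([ 1.25923973e-03, -5.02847815e+01, -3.57468545e+01,  7.28794467e-02,
        2.49333034e-02, -9.28627833e-05]), 'tool_pos': array([ 0.2944719 , -0.60676829,  0.2376782 ]), 'tcp_rot': array([-3.06009634e+00, -7.03251517e-01,  4.94431643e-04]), 'contact_force': array([-0.32021062,  0.06497344, -0.21113453]), 'moment': array([ 0.00682863, -0.03939051, -0.02844433]), 'grasp_force': 0.0, 'gripper_width': 0.08837777504701747}
```

View pics/top0.png

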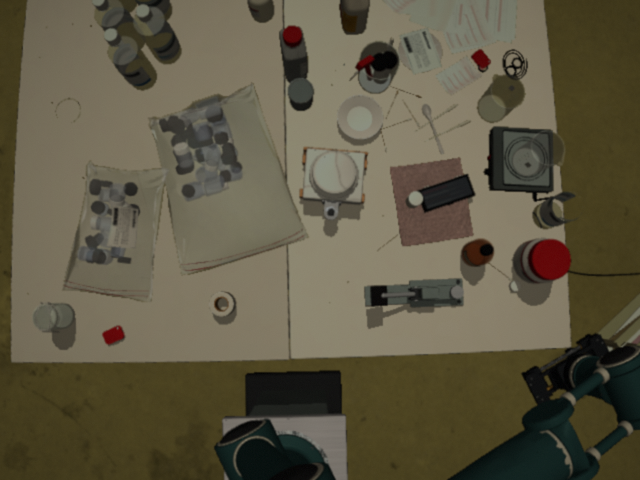

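View pics/side0.png

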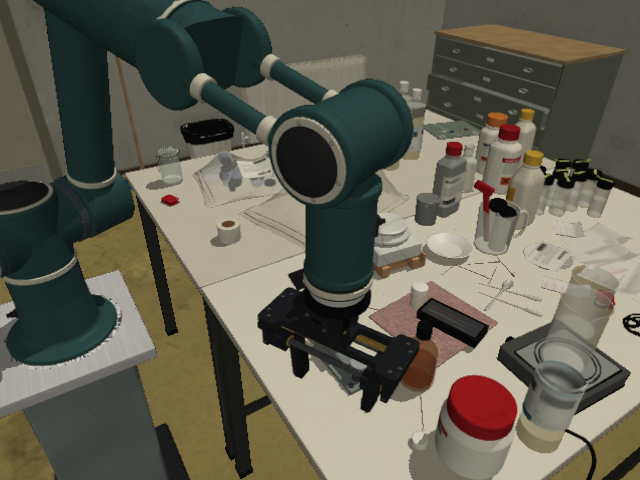

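The top view shows the jack lying with its pad at (376,294), grip block near (415,293) and saddle at (457,292), so its x axis points along world −y. The marble is at (335,172) with the lug's bolt head at (331,211). The tape roll is at (222,306), the white pot at (415,199) and the amber bottle at (477,252). The side view is mostly blocked by the arm.

```bash
python3 - <<'E'
from h import *
import pickle
c=pickle.load(open('top.pkl','rb')); P=cloud(c); Z=P[...,2]
def reg(u0,u1,v0,v1,z0,z1):
    m=np.zeros(Z.shape,bool); m[v0:v1,u0:u1]=True; m&=(Z>z0)&(Z<z1); return m
print('table z', np.nanmedian(Z[330:345,300:500]))
m=reg(350,480,265,325,.012,.2); q=P[m]
r=cv2.minAreaRect(q[:,:2].astype(np.float32)); print('jack all',r, m.sum())
for nm,a in dict(block=(395,440,270,320,.066,.085),pad=(355,395,270,320,.09,.14),saddle=(445,470,270,320,.040,.056),base=(385,475,270,320,.005,.03)).items():
    m=reg(*a); q=P[m]; print(nm,m.sum(),cv2.minAreaRect(q[:,:2].astype(np.float32)) if m.sum()>3 else'',q[:,2].mean())
for nm,a in dict(mould=(300,370,140,205,.098,.12),slab=(295,375,140,210,.06,.08),lug=(318,345,203,225,.055,.09),tape=(205,240,285,325,.035,.06)
   ,pot=(400,428,185,212,.045,.07),bottle=(455,500,230,275,.1,.17)).items():
    m=reg(*a); q=P[m]; print(nm,m.sum(),cv2.minAreaRect(q[:,:2].astype(np.float32)) if m.sum()>3 else'',q[:,2].mean())
im=c['image']
a=cv2.resize(im[130:235,285:385],None,fx=5,fy=5,interpolation=cv2.INTER_CUBIC)[:,:400*2]
b=cv2.resize(im[265:330,355:475],None,fx=5,fy=5,interpolation=cv2.INTER_CUBIC)
o=np.zeros((525,800,3),np.uint8);A=cv2.resize(a,(390,410));o[:410,:390]=A;B=cv2.resize(b,(400,217));o[:217,400:]=B
w=cv2.resize(cv2.imread('pics/wrist0.png'),(400,300));o[222:522,400:]=w
cv2.imwrite('pics/c1.png',o)
E
```

```text
table z 0.00022139444018764998
jack all ((0.4580279588699341, -0.37119442224502563), (0.09588685631752014, 0.3052849769592285), 9.480571746826172) 1472
block 273 ((0.45811671018600464, -0.3483984172344208), (0.027693023905158043, 0.09686309099197388), 0.6826421022415161) 0.07488053324277785
pad 389 ((0.4572279453277588, -0.2520217001438141), (0.061767756938934326, 0.04839649051427841), 88.5030746459961) 0.11480849014048221
saddle 144 ((0.45824727416038513, -0.45050421357154846), (0.03420533612370491, 0.03058137558400631), 87.83753204345703) 0.04784788936967016
base 1177 ((0.4538944661617279, -0.3914561867713928), (0.23384813964366913, 0.12838409841060638), 88.0016860961914) 0.010678746442797121
mould 1424 ((0.7616595029830933, -0.1444728672504425), (0.10439496487379074, 0.10392928868532181), 88.62236785888672) 0.10664489500956732
slab 1273 ((0.7502942681312561, -0.14283780753612518), (0.15071053802967072, 0.15379765629768372), 84.04151916503906) 0.06973654617654323
lug 219 ((0.6705521941184998, -0.13828010857105255), (0.0416320264339447, 0.041695136576890945), 0.43006327748298645) 0.07109200793871417
tape 376 ((0.44445526599884033, 0.14648352563381195), (0.0621713250875473, 0.06020538508892059), 88.71288299560547) 0.04730435278097874
pot 171 ((0.7000746130943298, -0.35032936930656433), (0.03572056069970131, 0.03539694473147392), 81.5714340209961) 0.06325128589298093
bottle 215 ((0.5557878613471985, -0.5033184289932251), (0.04357902333140373, 0.03691059350967407), 9.977317810058594) 0.12503453091430797
```

View pics/c1.png

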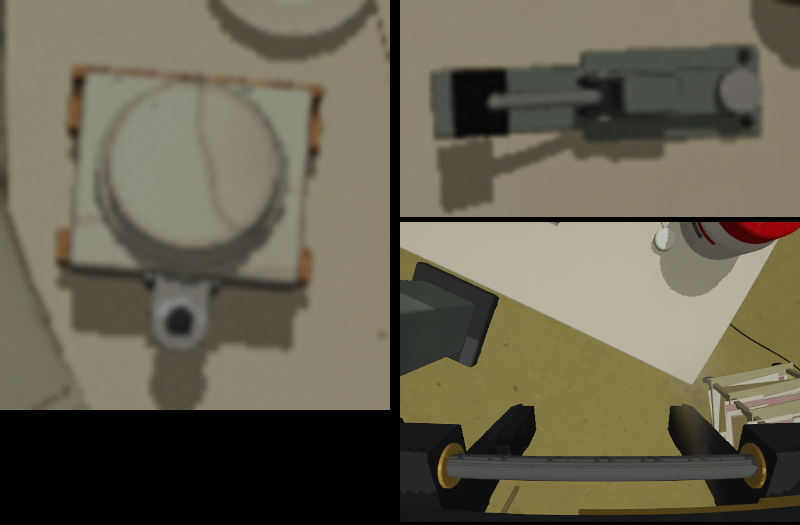

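The close-up shows the bolt head as a dark disc at about u=331, v=212 in the top image. The marble is yawed about −4°, and the jack's x axis is close to −y. I'll refine both from the wrist camera.

```bash
cat >> h.py <<'E'
def down(yaw):  # tool z down, tool x at world yaw
    return R.from_matrix(np.array([[np.cos(yaw),np.sin(yaw),0],[np.sin(yaw),-np.cos(yaw),0],[0,0,-1]])).as_rotvec()
E
python3 - <<'E'
from h import *
import pickle
c=pickle.load(open('top.pkl','rb')); print('bolt',onplane(c,[[331.2,212.6]],.076))
o=[]
print(np.round(c['intrinsics'][0][0]),manip.state()['clock'])
for n,p,y in(('lug',[.57,-.135,.24],-.07),('jack',[.458,-.365,.24],-np.pi/2)):
    manip.move_pose(p,down(y)); manip.dwell(.3)
    w=cap('wrist'); pickle.dump(w,open(n+'.pkl','wb')); s=manip.state(); print(n,s['clock'],s['tool_pos'],s['joint_pos'],w['T_tool_cam'][:3,3])
    o.append(w['image'])
cv2.imwrite('pics/w1.png',cv2.resize(np.vstack(o),(450,675))[:600] if 0 else cv2.resize(np.hstack(o),(800,300)))
E
```

```text
bolt [[ 0.66534679 -0.13542279  0.076     ]]
565.0 0.15
lug 2.475 [ 0.56992695 -0.13545198  0.23994788] [-2.75834189e-01  9.56295496e-02  1.79852473e+00 -3.79371985e-05
  1.24751420e+00  1.36567229e+00] [ 0.07681738 -0.00057669 -0.14595622]
jack 3.825 [ 0.45854517 -0.36430728  0.24001965] [-7.13942395e-01  9.52082804e-02  1.79885051e+00  7.88006031e-05
  1.24748749e+00  2.42598780e+00] [ 0.07686756  0.00063066 -0.14595627]
```

View pics/w1.png

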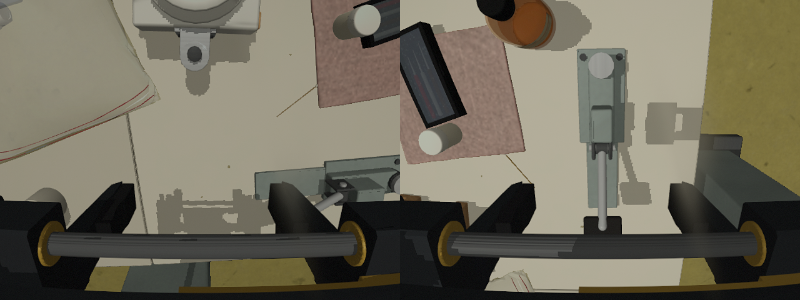

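The left half (lug view) shows the bolt head at about (312,86) in full-resolution pixels. The right half (jack view) shows the saddle at (322,104), the block near (322,200) and the jack upright in the picture.

```bash
python3 - <<'E'
from h import *
import pickle
L=pickle.load(open('lug.pkl','rb')); J=pickle.load(open('jack.pkl','rb'))
g=cv2.cvtColor(L['image'],cv2.COLOR_BGR2GRAY)
x0,y0=295,68; s=g[y0:105,x0:330]; m=(s<75).astype(np.uint8)
n,_,st,ce=cv2.connectedComponentsWithStats(m); i=1+np.argmax(st[1:,4]); px=ce[i]+[x0,y0]
print('bolt',st[i],px,onplane(L,px,.076))
P=cloud(L);Z=P[...,2]; M=np.zeros(Z.shape,bool);M[40:115,280:345]=1
q=P[M&(Z>.062)&(Z<.0735)];q=q[q[:,0]<.69]; print('tongue',cv2.minAreaRect(q[:,:2].astype(np.float32)),len(q))
M=np.zeros(Z.shape,bool);M[0:60,190:440]=1;q=P[M&(Z>.06)&(Z<.075)]
# near edge of slab top
yy=np.round(q[:,1],2);E=np.array([[q[yy==y][:,0].min(),y] for y in np.unique(yy) if (yy==y).sum()>8]); E=E[abs(E[:,1]+.14)>.028]; print('slab edge',E.round(4).tolist(),np.polyfit(E[:,1],E[:,0],1))
P=cloud(J);Z=P[...,2]
def rect(a,z0,z1):
    M=np.zeros(Z.shape,bool);M[a[2]:a[3],a[0]:a[1]]=1;q=P[M&(Z>z0)&(Z<z1)];print(cv2.minAreaRect(q[:,:2].astype(np.float32)),q[:,:].mean(0),len(q));return q
print('saddle');rect((295,350,80,130),.043,.053)
print('block');rect((290,355,150,235),.071,.081)
print('base');rect((270,375,70,235),.006,.03)
cs=cv2.HoughCircles(cv2.cvtColor(J['image'],cv2.COLOR_BGR2GRAY)[70:140,280:365],cv2.HOUGH_GRADIENT,1,50,param1=100,param2=12,minRadius=14,maxRadius=26)
print(cs, onplane(J,cs[0,0,:2]+[280,70],.048) if cs is not None else'')
E
```

```text
bolt [  5   6  23  25 463] [310.97192225  86.26133909] [[ 0.66854064 -0.13319395  0.076     ]]
tongue ((0.67083740234375, -0.13366256654262543), (0.03558017686009407, 0.041502103209495544), 84.7476577758789) 1987
slab edge [[0.6911, -0.21], [0.6912, -0.2], [0.6921, -0.19], [0.6931, -0.18], [0.6948, -0.17], [0.6961, -0.11], [0.7021, -0.1], [0.7031, -0.09], [0.7045, -0.08], [0.705, -0.07], [0.7069, -0.06]] [0.10402755 0.71198835]
saddle
((0.4593357443809509, -0.4503577947616577), (0.031802430748939514, 0.03310060128569603), 0.3368486166000366) [ 0.45940395 -0.45018257  0.04791609] 1359
block
((0.4589743912220001, -0.3755117952823639), (0.027672793716192245, 0.04338068887591362), 0.6344484090805054) [ 0.45880114 -0.37632277  0.07562925] 1875
base
((0.4590389132499695, -0.4015088677406311), (0.0702953115105629, 0.1467929482460022), 0.474413126707077) [ 0.45876151 -0.41204511  0.0104249 ] 5739
[[[42.5 30.5 24.3]]] [[ 0.45852892 -0.45318789  0.048     ]]
```

```bash
python3 - <<'E'
from h import *
import pickle
y=-1.562
manip.move_pose([.459,-.3757,.13],down(y))
manip.move_linear([.459,-.3757,.038],rate=.1)
s=manip.state();print(s['clock'],s['tool_pos'],s['contact_force'])
manip.set_gripper(0.0,force=40); s=manip.state();print(s['gripper_width'],s['grasp_force'],s['contact_force'])
manip.move_linear([.459,-.3757,.10],rate=.08); manip.dwell(.3)
s=manip.state();print(s['clock'],s['tool_pos'],s['gripper_width'],s['contact_force'],s['moment'])
w=cap('wrist');pickle.dump(w,open('held.pkl','wb'));cv2.imwrite('pics/held.png',w['image'])
T=cap('side');cv2.imwrite('pics/side1.png',T['image'])
cv2.imwrite('pics/m1.png',cv2.resize(np.hstack([w['image'],T['image']]),(800,300)))
E
```

```text
5.4083 [ 0.45960947 -0.37618964  0.03877546] [ 0.2297825  -0.00209137 -0.54028386]
0.027470475372559748 39.99937861226499 [ 0.86407205  0.68094158 -0.4688745 ]
7.5667 [ 0.45871973 -0.37546791  0.09940751] 0.02753982635211513 [-0.13182317  0.55184727 -9.6531177 ] [ 0.08885294 -0.03042436 -0.03146871]
```

View pics/m1.png

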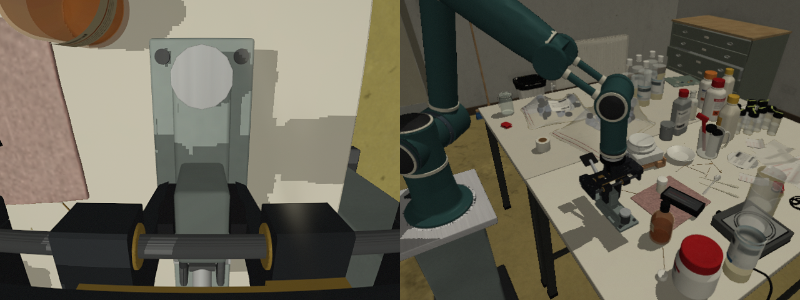

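The jack is held level. The saddle is at (323,123) in full-resolution wrist pixels, and the side view shows the bottle clear of the gripper.

```bash
cat > sad.py <<'E'
from h import *
def saddle(w,s=None):
    """saddle centre in tool axes from wrist picture, via ellipse of the depth patch; base tilt from depth"""
    d=rays(w,np.c_[np.mgrid[0:480,0:640][1].ravel(),np.mgrid[0:480,0:640][0].ravel()])*w['z_map'].reshape(-1,1)
    T=np.array(w['T_tool_cam']); Q=(d@T[:3,:3].T+T[:3,3]).reshape(480,640,3)
    zs=np.nanmedian(Q[118:128,318:328,2])
    m=(abs(Q[...,2]-zs)<.004)&(w['z_map']>0); m[:60]=0;m[190:]=0;m[:,:250]=0;m[:,400:]=0
    cn=max(cv2.findContours(m.astype(np.uint8),0,2)[0],key=cv2.contourArea)
    (x,y),r=cv2.minEnclosingCircle(cn); e=cv2.fitEllipse(cn)
    q=Q[m]; A=np.c_[q[:,:2],np.ones(len(q))]; pl=np.linalg.lstsq(A,q[:,2],rcond=None)[0]
    ray=rays(w,[e[0]])[0]@T[:3,:3].T; c=T[:3,3]+ray*((zs-T[2,3])/ray[2])
    return c,pl[:2],e
E
python3 - <<'E'
from sad import *
import pickle
w=pickle.load(open('held.pkl','rb')); print(saddle(w))
j=pickle.load(open('jack.pkl','rb'))
L=pickle.load(open('lug.pkl','rb')); P=cloud(L);Z=P[...,2];M=np.zeros(Z.shape,bool);M[60:115,285:340]=1
q=P[M&(Z>.0735)&(Z<.085)];print('bolt depth',cv2.minEnclosingCircle(q[:,:2].astype(np.float32)),q.mean(0),len(q))
E
```

```text
(array([ 0.07480471,  0.00051276, -0.0099261 ]), array([ 0.00179537, -0.00014435]), ((322.5770263671875, 122.42715454101562), (99.62902069091797, 101.8727798461914), 3.5431790351867676))
bolt depth ((0.6686959862709045, -0.13294203579425812), 0.008778772316873074) [ 0.66875904 -0.13313488  0.07579274] 442
```

```bash
python3 - <<'E'
from sad import *
import pickle
y=-.095; X=np.array([np.cos(y),np.sin(y),0]);Y=np.array([np.sin(y),-np.cos(y),0])
lift=np.array([.6687,-.1331,0]); t=lift-.0748*X-.0005*Y
print(t)
st=t-.11*X
manip.move_pose(st+[0,0,.10],down(y))
manip.move_linear(st+[0,0,.0425],rate=.1)
manip.move_linear(t-.03*X+[0,0,.0425],rate=.1); manip.dwell(.3)
s=manip.state();print(s['clock'],s['tool_pos'],s['contact_force'],R.from_rotvec(s['tcp_rot']).as_matrix()[:,0])
w=cap('wrist');pickle.dump(w,open('near.pkl','wb'))
T=cap('top');pickle.dump(T,open('top2.pkl','wb'))
cv2.imwrite('pics/m2.png',np.hstack([cv2.resize(w['image'],(400,300)),cv2.resize(T['image'][150:330,230:470],(400,300))]))
E
```

```text
[ 0.59428471 -0.12550694  0.        ]
10.6667 [ 0.56400483 -0.12262971  0.04249629] [-0.24915956 -0.42657725 -8.07892676] [ 9.95484123e-01 -9.49279811e-02 -1.98158081e-04]
```

View pics/m2.png

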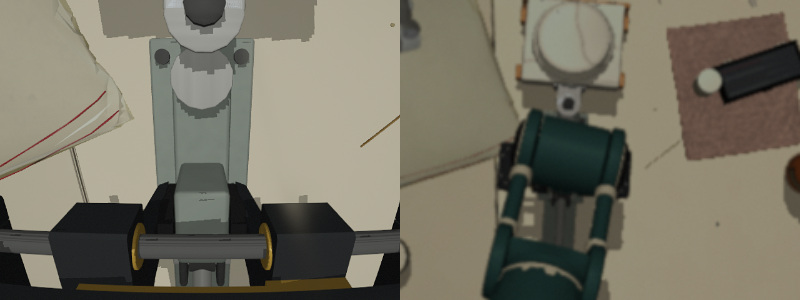

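The jack is lined up behind the lug. In the wrist half the bolt head is at about (326,12) full-resolution, just ahead of the saddle at (323,125). I'll measure the remaining offset here.

```bash
python3 - <<'E'
from h import *
import pickle
w=pickle.load(open('near.pkl','rb')); T=np.array(w['T_tool_cam'])
P=cloud(w);Z=P[...,2]
M=np.zeros(Z.shape,bool);M[:110,240:400]=1
t=P[M&(Z>.064)&(Z<.0728)]; b=P[M&(Z>.0738)&(Z<.082)]
y=-.095; X=np.array([np.cos(y),np.sin(y)]);Y=np.array([np.sin(y),-np.cos(y)]);p=np.array([.56400,-.12263])
for n,q in(('tongue',t),('bolt',b)):
    a=(q[:,:2]-p)@X; l=(q[:,:2]-p)@Y; print(n,len(q),'x',a.min(),a.max(),'y',l.min(),l.max(),'zmed',np.median(q[:,2]))
# bolt circle: dark
g=cv2.cvtColor(w['image'],cv2.COLOR_BGR2GRAY);m=((g<85)&M).astype(np.uint8);m[60:]=0
cn=max(cv2.findContours(m,0,1)[0],key=cv2.contourArea);cn=cn[cn[:,0,1]>2];q=onplane(w,cn,.0755);l=np.c_[(q[:,:2]-p)@X,(q[:,:2]-p)@Y]
print(len(cn),l.min(0),l.max(0))
E
```

```text
tongue 6847 x 0.08580546349979677 0.10800778378782291 y -0.01759086350591048 0.01847519733908056 zmed 0.06996441053193933
bolt 2193 x 0.09626001370842477 0.1064469757607789 y -0.008617318030777955 0.0094122546379152 zmed 0.07577394273986905
104 [ 0.09552143 -0.00825509] [0.10536405 0.0090302 ]
```

```bash
python3 - <<'E'
from h import *
t=np.array([0.5945,-.1255,0])
manip.move_linear(t+[0,0,.0425],rate=.05); manip.dwell(.2)
for z in(.0395,.0385,.0378,.0372):
    manip.move_linear(t+[0,0,z],rate=.03); manip.dwell(.15); s=manip.state(); print(z,s['tool_pos'],s['contact_force'],s['moment'])
    if s['contact_force'][2]>-2: break
manip.set_gripper(.07); manip.dwell(.2); s=manip.state(); print(s['clock'],s['gripper_width'],s['contact_force'])
w=cap('wrist'); cv2.imwrite('pics/rel.png',w['image']); import pickle; pickle.dump(w,open('rel.pkl','wb'))
manip.move_linear(t+[0,0,.16],rate=.15)
X=np.array([np.cos(-.095),np.sin(-.095),0])
manip.move_linear(t-.12*X+[0,0,.22],rate=.2);manip.dwell(.3)
w=cap('wrist'); pickle.dump(w,open('rel2.pkl','wb'));print(manip.state()['tool_pos'],manip.state()['clock'])
S=cap('side'); cv2.imwrite('pics/m3.png',np.hstack([cv2.resize(w['image'],(400,300)),cv2.resize(S['image'][180:330,320:520],(400,300))]))
E
```

```text
0.0395 [ 0.59446699 -0.12551555  0.03950188] [ 0.04056459 -0.35714993 -8.20689035] [-0.00795481  0.04968874 -0.03475866]
0.0385 [ 0.59453719 -0.1255046   0.03851494] [ 1.2057786  -1.07218216 -8.69864481] [-0.02181376 -0.00924627 -0.03411445]
0.0378 [ 0.59478393 -0.1255778   0.03799971] [ 0.90714503  0.36935898 -6.84294673] [ 0.01536332 -0.00454868  0.03343315]
0.0372 [ 0.59473103 -0.1255654   0.03793617] [-3.16624225  0.20260088  0.36706558] [ 0.13006063  0.46380381 -0.00906656]
14.2833 0.06997963879869844 [-0.28165361  0.89491329  0.92759075]
[ 0.47526294 -0.11410182  0.21943695] 16.4667
```

View pics/m3.png

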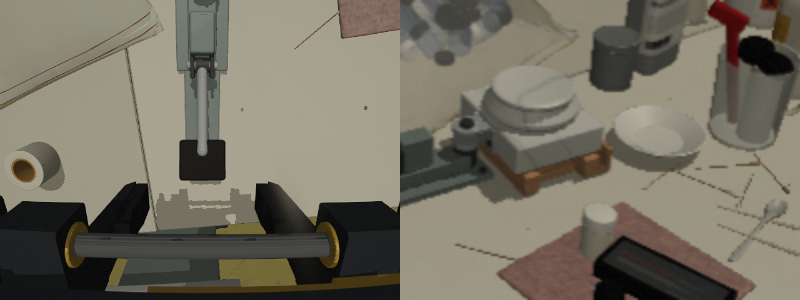

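The jack stands flat with its saddle under the lug, and the lug's bolt shows in the side crop. The black pad is at about (323,256) in full-resolution wrist pixels, and nothing else has moved. Next I'll check the pad and block positions by depth, then make the trial stroke.

```bash
cat > stroke.py <<'E'
from h import *
y=-.095; X=np.array([np.cos(y),np.sin(y),0]); O=np.array([.5948,-.1256,0])
def pt(th,out=.006,dz=0):
    a=.549-th; s=.35-th  # pad slope
    x=-.034-.115*np.cos(a)-out*np.cos(s); z=.055+.115*np.sin(a)+out*np.sin(s)
    return O+x*X+[0,0,z+dz]
def press(fmax=20,n=13):
    for th in np.r_[np.linspace(0,.6,n)[1:],np.arange(.62,.76,.02)]:
        manip.move_linear(pt(th),rate=.06)
        s=manip.state(); f=s['contact_force']; print(round(th,2),s['tool_pos'].round(4),f.round(1),round(s['clock'],2))
        if abs(f[2])>fmax: break
    return th
E
python3 - <<'E'
from stroke import *
import pickle
w=pickle.load(open('rel2.pkl','rb'));P=cloud(w);Z=P[...,2]
M=np.zeros(Z.shape,bool);M[190:300,260:380]=1
m=M&(Z>.095)&(Z<.14)&(w['image'].max(2)<70);q=P[m];print('pad',cv2.minAreaRect(q[:,:2].astype(np.float32)),len(q),q[:,2].mean(),'expect',O-.132*X)
r=pickle.load(open('rel.pkl','rb'));P=cloud(r);Z=P[...,2];M=np.zeros(Z.shape,bool);M[240:370,270:375]=1
q=P[M&(Z>.073)&(Z<.08)];print('block',cv2.minAreaRect(q[:,:2].astype(np.float32)),len(q))
manip.set_gripper(0.0,force=20)
manip.move_pose(pt(0,dz=.03),down(y)); manip.move_linear(pt(0,dz=.008),rate=.08); manip.dwell(.2)
print(manip.state()['contact_force'],manip.state()['clock'])
E
```

```text
pad ((0.46169713139533997, -0.11269345134496689), (0.049487341195344925, 0.042138613760471344), 84.04823303222656) 4336 0.11546271994684633 expect [ 0.4633952  -0.11307885  0.        ]
block ((0.6051629185676575, -0.12592117488384247), (0.027928730472922325, 0.023350119590759277), 85.62416076660156) 5602
[-0.47904928  0.2369357   0.11925709] 18.6167
```

```bash
python3 - <<'E'
from stroke import *
press(); manip.dwell(.4); s=manip.state(); print(s['tool_pos'],s['contact_force'],s['clock'])
S=cap('side');w=cap('wrist');T=cap('top')
import pickle;pickle.dump((S,w,T),open('st1.pkl','wb'))
cv2.imwrite('pics/m4.png',np.hstack([cv2.resize(w['image'],(400,300)),cv2.resize(S['image'][180:330,260:460],(400,300))]))
P=cloud(T);Z=P[...,2];b=Z[208:217,326:337];print('lug z',np.nanmax(b),np.nanmedian(Z[206:209,326:336]))
E
```

```text
0.05 [ 0.4543 -0.1121  0.1112] [-0.6  0.1  2. ] 18.99
0.1 [ 0.4517 -0.1119  0.106 ] [-0.6  0.4  0.9] 19.24
0.15 [ 0.4492 -0.1117  0.1004] [0.6 0.2 1.4] 19.49
0.2 [ 0.4471 -0.1115  0.0948] [-0.8  0.7  2.2] 19.74
0.25 [ 0.4461 -0.1115  0.0899] [-0.7  0.   6.1] 19.99
0.3 [ 0.4447 -0.1114  0.0843] [-0.3  0.4  5. ] 20.24
0.35 [ 0.4434 -0.1113  0.0784] [0.4 0.7 6.3] 20.49
0.4 [ 0.4423 -0.1112  0.0725] [-1.6  0.3  6.1] 20.74
0.45 [ 0.4415 -0.1111  0.0664] [-0.9  0.2  6.3] 20.99
0.5 [ 0.441  -0.1111  0.0603] [-0.5 -0.2  6.3] 21.24
0.55 [ 0.4409 -0.111   0.0542] [-0.8  0.8  7.4] 21.49
0.6 [ 0.4412 -0.1111  0.0492] [-4.7  1.  15.2] 21.74
0.62 [ 0.4413 -0.1111  0.048 ] [-8.8  2.5 26. ] 21.99
[ 0.44127364 -0.11113198  0.04804871] [-9.23137635  3.42412507 24.54176041] 22.3917
lug z 0.09778853449993163 0.0924175265216356
```

View pics/m4.png

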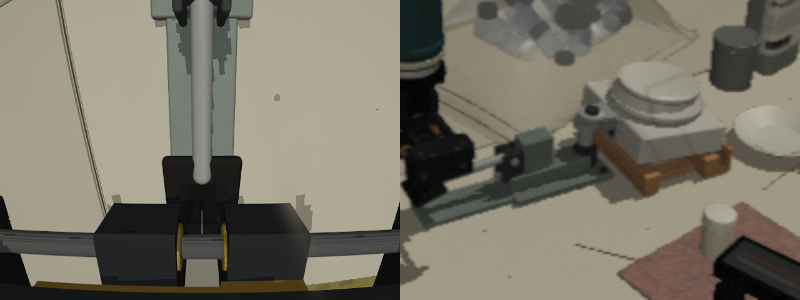

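The stroke reached the stop with a sharp force rise. The side crop shows the marble's near edge tilted up on the jack, and the bolt is about 20 mm higher. Now I'll let the handle up, check the jack's position and press again.

```bash
python3 - <<'E'
from stroke import *
for th in np.linspace(.6,0,7): manip.move_linear(pt(th),rate=.08)
manip.move_linear(pt(0,dz=.02),rate=.1); manip.dwell(.6)
T=cap('top');P=cloud(T);Z=P[...,2]
print('lug z',np.nanmax(Z[206:217,326:337]),manip.state()['contact_force'])
w=cap('wrist');P=cloud(w);Z=P[...,2];m=(Z>.072)&(Z<.08);m[:, :250]=0;m[:,400:]=0;m[200:]=0;q=P[m]
print('block',cv2.minAreaRect(q[:,:2].astype(np.float32)),len(q))
m=(Z>.095)&(Z<.14)&(w['image'].max(2)<70);m[:,:240]=0;m[:,400:]=0;m[320:]=0;q=P[m];print('pad z',np.median(q[:,2]),len(q),manip.state()['clock'])
E
```

```text
lug z 0.08189656843658555 [0.74758416 0.47000906 0.57165326]
block ((0.5554296374320984, -0.12136334180831909), (0.028152815997600555, 0.06572671234607697), 84.571044921875) 2721
pad z 0.11371174099943407 6482 25.6417
```

```bash
python3 - <<'E'
from h import *
import pickle
for c in(pickle.load(open('top.pkl','rb')),pickle.load(open('st1.pkl','rb'))[2],cap('top')):
    P=cloud(c);Z=P[...,2];m=np.zeros(Z.shape,bool);m[200:225,315:348]=1;q=P[m&(Z>.055)];k=q[q[:,0]<.685]
    m=np.zeros(Z.shape,bool);m[140:205,300:370]=1;r=P[m&(Z>.098)]
    print('lug',np.median(k[:,2]),np.nanmax(Z[206:217,326:337]),k.mean(0),'mould',r.mean(0))
w=cap('wrist');pickle.dump(w,open('rel3.pkl','wb'));P=cloud(w);Z=P[...,2];
m=(Z>.005)&(Z<.05);m[230:]=0;m[:,:230]=0;m[:,420:]=0;q=P[m]
print('base yaw',cv2.minAreaRect(q[:,:2].astype(np.float32)))
a=pickle.load(open('rel2.pkl','rb'))
m=(Z>.095)&(Z<.14)&(w['image'].max(2)<70);m[:,:240]=0;m[:,400:]=0;m[320:]=0;q=P[m];print('pad',cv2.minAreaRect(q[:,:2].astype(np.float32)))
S=cap('side');cv2.imwrite('pics/m5.png',np.hstack([cv2.resize(w['image'],(400,300)),cv2.resize(S['image'][180:330,260:460],(400,300))]))
E
```

```text
lug 0.0708700589179716 0.08172961379877375 [ 0.66842473 -0.13386219  0.07127303] mould [ 0.76194674 -0.14354842  0.1066449 ]
lug 0.08888376301045553 0.10001462853839693 [ 0.66959367 -0.13366414  0.08802052] mould [ 0.76667509 -0.14383223  0.11177175]
lug 0.07039948051084965 0.08127353644079593 [ 0.66846106 -0.13395353  0.07084702] mould [ 0.76191333 -0.1435941   0.10655535]
base yaw ((0.532097578048706, -0.10663937032222748), (0.0937529131770134, 0.15079620480537415), 83.94357299804688)
pad ((0.46368616819381714, -0.1126030832529068), (0.04935840144753456, 0.03812689706683159), 84.18245697021484)
```

View pics/m5.png

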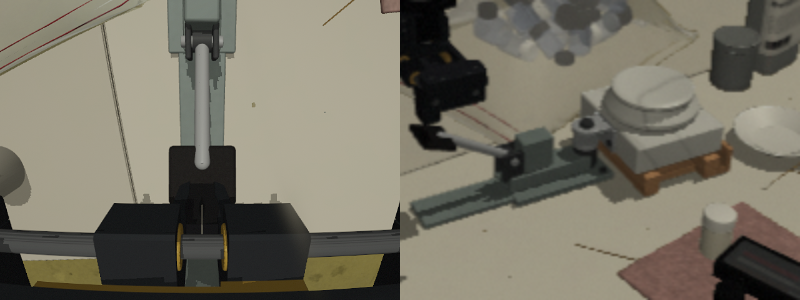

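The handle is up with the pad at z≈0.114, the marble is back on its bearers exactly where it started, and the jack's yaw and position are unchanged. Now the final press.

```bash
python3 - <<'E'
from stroke import *
manip.move_linear(pt(0,dz=.008),rate=.08)
press(fmax=17); manip.dwell(.6); s=manip.state(); print(s['tool_pos'],s['contact_force'],s['clock'])
T=cap('top');P=cloud(T);Z=P[...,2];m=np.zeros(Z.shape,bool);m[200:225,315:348]=1;q=P[m&(Z>.055)];k=q[q[:,0]<.685];lz=np.median(k[:,2])
print('lug',lz,k.mean(0))
if lz>.085 and s['contact_force'][2]>12: print(order.close_job())
E
```

```text
0.05 [ 0.4545 -0.1122  0.1114] [0.3 0.  1.5] 26.47
0.1 [ 0.4518 -0.1119  0.1061] [0.4 0.8 0.9] 26.72
0.15 [ 0.4492 -0.1117  0.1004] [-0.3 -0.3  1.6] 26.97
0.2 [ 0.4471 -0.1115  0.0948] [-0.5 -0.3  0.4] 27.22
0.25 [ 0.4461 -0.1115  0.0899] [-0.7  0.   6.1] 27.47
0.3 [ 0.4447 -0.1114  0.0843] [ 1.  -0.2  5.5] 27.72
0.35 [ 0.4434 -0.1113  0.0784] [0.  0.5 5.4] 27.97
0.4 [ 0.4424 -0.1112  0.0725] [-0.5  1.2  6.8] 28.22
0.45 [ 0.4415 -0.1111  0.0664] [-0.5  0.7  6.9] 28.47
0.5 [ 0.441  -0.1111  0.0603] [-1.7  0.5  6.7] 28.72
0.55 [ 0.4409 -0.111   0.0542] [-2.1  0.1  6.4] 28.97
0.6 [ 0.4411 -0.1111  0.0492] [-5.3  0.8 14.8] 29.22
0.62 [ 0.4413 -0.1111  0.048 ] [-10.2   2.1  26.2] 29.47
[ 0.44129442 -0.11112565  0.04805879] [-9.76501961  2.5667383  26.07653837] 30.0667
lug 0.0890169878737006 [ 0.66949862 -0.13358119  0.08806945]
the job is handed in; nothing more can be done
None
```

I handed the job in at about 30 s with the handle pressed to its stop at about 26 N: the lug measured about 18 mm above its start height on the jack after the trial stroke and release, but no verdict came back.

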